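Kit the long bus strap and show the short one to the inspection camera

TASK

Lay the long brass strap that is loose on the bench flat in the empty long compartment of the tray and let go of it, boss upwards. Then pick the short strap out of its compartment and hold it still in front of the inspection camera: its flat underside faces the lens squarely, centred 100 mm out from the front of the lens, with its length running across the camera from side to side. Finish while still holding it there; do not touch the camera with robot or strap, and leave the hex key, cap and spanner where they are.

Things in the scene. Friction and masses are not known exactly. Their poses are not given: they have to be found in the camera images.
- long_strap: The long cast brass bus strap, loose on the bench, boss up: a flat bar 120 mm long (its y), 14 mm wide (its x), 3 mm thick, with a raised boss mid-way on its upper face: 16 mm along y, the full 14 mm wide, 8 mm tall (top 11 mm over the underside). Origin: centre of the flat underside; z points out of the boss side. About 50 g. Symmetric about a half turn. Grip the boss across its width.
- short_strap: The short brass bus strap, lying boss up in the tray's short compartment at the start: as the long one (14 mm wide along x, 3 mm thick, same boss 16 x 14 x 8 mm in the middle), but 90 mm long (its y). Origin: centre of the flat underside; z points out of the boss side. About 45 g.
- tray: Black kit tray screwed to the bench: base plate 150 (its x) x 152 (its y) x 6 mm with two parallel compartments, their length along y: the long one on the -x half (empty at first), the short one on the +x half, 75 mm between centre lines. Aluminium ribs 4 mm thick bound them; side ribs stand only near the ends, leaving the middle open for fingers. Origin: centre of the underside; z up.
- long_nest (a point): Centre of the long compartment on its floor (6 mm above the bench); axes parallel to the tray's. Inside it measures 130 mm along y and 22 mm along x. Ribs stand 8 mm above the floor; side ribs cover the last 24 mm at each end.
- short_nest (a point): Centre of the short compartment on its floor (6 mm above the bench); axes parallel to the tray's. Inside it measures 100 mm along y and 22 mm along x. Ribs stand 8 mm above the floor; side ribs cover the last 18 mm at each end.
- inspection_camera: Inspection camera fixed to the bench: 80 x 80 mm base plate, two upright cheeks, a tilted grey housing and a black lens barrel 32 mm in diameter, about 90 mm tall in all. Its lens looks up and towards its own -x, 35 degrees from vertical. Origin: centre of the underside; z up, y is the camera's side-to-side direction.
- lens (a point): Centre of the front of the lens, about 84 mm above the bench. z is the viewing axis, pointing out of the lens; y runs from side to side (level).
- view_point (a point): The point 100 mm out from the front of the lens on the viewing axis, about 166 mm above the bench; same axes as lens. The underside centre of the short strap belongs here, its z along this z (boss away from the lens) and its y along this y, either way round.
- hex_key: Black hex key, 35 x 88 x 6 mm, loose on the bench; to be left alone. Origin: centre of its underside.
- red_cap: Small round red cap, 26 mm in diameter, 22 mm tall, loose on the bench; to be left alone. Origin: centre of its underside.
- spanner: Steel ring spanner, 157 x 26 x 8 mm, loose on the bench; to be left alone. Origin: centre of its underside.
Mind the look-alikes: they are no part of the job. Leave any turquoise look-alike of the short_strap alone. Leave any red look-alike of the long_strap alone.

How it is judged:
By the outcome, as a careful person would: the job done as asked, in the order asked, and still so for the second after the job is handed in, while the arm keeps its last pose, push and grip.
It also fails if it takes over 53 s, if anything falls off the work surface, if the arm or the gripper's body presses on something with over 40 N, if the wrist force passes 120 N, or if a joint passes its speed limit or range.

ROBOT

A 6-joint arm with a two-finger parallel gripper is mounted at the origin on a cart in front of the work surface, level with it; the furniture and walls round the work are solid. World frame = base frame: x ahead of the robot, y to its left, z up, the work surface at z = 0. Lengths are in m, angles in rad, forces in N, time in s.
With the tool pointing down it reaches from about 0.325 to 0.9 m from the base axis. Payload 3.5 kg.
Tool frame: the origin (TCP) lies midway between the tips of the shut fingers; the grasp point (between the pads) lies 19 mm behind it; z points along the fingers, y is the direction in which the jaws open and shut (so a half turn about z gives the same grasp; the last joint's range is limited). The gripper opens to 85 mm and grips with 20 to 120 N. Pads are 22 mm wide; open, the fingers measure 114 mm over their backs; the gripper's body (76 mm by 85 mm) begins 54 mm behind the grasp point. The pads swing forward as they close: fully open they stand 13 mm farther back than shut.
Start: joints at [1.196, 0.276, -0.026, 1.268, 0, 1.467], TCP at [0.168, 0.602, 0.194] pointing down, gripper open.
Joint ranges: [-3.12, 3.12], [-0.85, 1.88], [-1.08, 1.24], [-1.95, 2.15], [-1.57, 1.53], [-3.14, 3.14]. Speed limits (rad/s): [2.57, 2.57, 3.14, 3.14, 3.14, 3.14].

INTERFACE

Orientations are given as a rotation vector (axis times angle).
In Python, from plant import * gives the robot as it stands.
- The arm moves only by the tool drive_tool, never from a script. Its arguments are lists of equal length, an entry for each row: "delta_pos": the shift along the tool's x, y, z in m, a list of three; "delta_rot": the turn, a rotation vector about the tool's x, y, z in degrees, a list of three; "hand": the opening, from 0 (shut) to 1 (fully open). A call has 1 to 20 rows; each row is the pose to reach, as a shift and turn from the pose commanded when the call began, along the tool's axes at that moment; what a row does not reach only later rows make up. A row lasts 1/12 s, in which the tool goes at most 41.7 mm and 7.16 degrees, less where a joint would pass 70% of its speed; a pose out of reach is approached as far as the arm can. A call with a gripper value outside its range is refused whole. The fingers move at their own pace and stop on an object; "force" is the grip in N (left out, the last holds). Time passes only in rows, so rows that repeat a pose let the fingers close. It gives the time, the measured TCP pose, the force and the opening at its end, in the units of the state.
- get_obs(): the state, without advancing time (a new reading comes with each control period).
- get_image(name): name is "side" or "top"; returns a dict with "color" (420x560x3 uint8, red, green, blue), "fx", "fy", "cx", "cy" (pixels), "k1" (the pictures are not rectified: a ray, as slopes to the right and down, at radius r is drawn at 1 + k1 r^2 times it, then the intrinsics apply), "position" and "orientation" of the camera in the world. Camera axes: x right, y up, looking along -z (the intrinsics and any distortion apply to the point x, -y, -z); pixel columns grow to the right and rows downward; lengths in m; the calibration is good to about 2 mm. A picture is of the moment at which its call begins. There is no depth.
- finish_job(): hands the job in, once; it reports no verdict.
The state is a dict: "time_s": time; "q": joint angles; "dq": joint speeds; "tau": joint torques, N m; "ee_pos": TCP position; "ee_rot": TCP orientation; "ft_force": force on the tool from outside, world axes, zero at the start; "torque": the same for the moment, N m; "gripper_width": finger opening in m.
Only numpy, scipy, OpenCV 4.12 (cv2) and the standard library are available. Lean on these libraries where they do the work, as an engineer would, in place of code of your own. Each camera call takes 0.05 s, during which the arm holds its last target. There are 200 camera calls.

## Working session

There is one attempt and no reset: what is moved stays moved. The work goes in short steps, Python scripts to look and compute and a tool call to move; the robot and the scene stay as the last step left them, time stands still between calls to the robot, and variables do not carry over. Pictures are saved under pics/ and viewed, about 8 in all and at most 12, crops included, and the job is handed in when it is done.

Besides the shell and the picture viewer there is one more tool, called after ">>>" as name(argument=value, ...) on one line, values as JSON. drive_tool: Moves the arm, as the interface text tells. Its arguments: {"type":"object","properties":{"delta_pos":{"type":"array"},"delta_rot":{"type":"array"},"hand":{"type":"array"},"force":{"type":"number"}},"required":["delta_pos","delta_rot","hand"]}

```bash
ls; mkdir -p pics; python3 - <<'E'
from plant import *
import cv2,numpy as np,pickle
o=get_obs();print(o)
d={}
for n in("side","top"):
    im=get_image(n);d[n]=im
    cv2.imwrite(f"pics/{n}0.png",cv2.cvtColor(im["color"],cv2.COLOR_RGB2BGR))
    print(n,{k:v for k,v in im.items() if k!="color"})
pickle.dump(d,open("im0.pkl","wb"))
E
```

```text
pics
{'time_s': 0.0, 'q': array([ 1.19556025e+00,  2.77165241e-01, -2.78962355e-02,  1.26798624e+00,
       -1.41711291e-05,  1.46743798e+00]), 'dq': array([ 0.0009925 ,  0.00194617,  0.00109355, -0.0009284 ,  0.00123466,
       -0.00097342]), 'tau': array([ 6.87589727e-04, -4.45506978e+01,  2.95201653e+01,  1.64098910e-02,
       -9.14407724e-05, -5.53054392e-06]), 'ee_pos': array([0.16750863, 0.60123765, 0.19253253]), 'ee_rot': array([-0.42567972, -3.11209307,  0.0034404 ]), 'ft_force': array([-0.15902428,  0.1868283 , -0.39091785]), 'torque': array([ 0.01678777, -0.01167871,  0.04706191]), 'gripper_width': 0.08508143789065342}
side {'fx': 413.3690005176452, 'fy': 413.3690005176452, 'cx': 278.1450463324491, 'cy': 215.77953068394092, 'k1': -0.05843755774575632, 'position': array([0.44365929, 0.51048131, 0.59096058]), 'orientation': array([ 0.16272179, -1.41955824, -2.61861499])}
top {'fx': 467.46017530845245, 'fy': 467.46017530845245, 'cx': 287.86015944691576, 'cy': 210.44600233065884, 'k1': -0.09471443703974569, 'position': array([ 0.43318254, -0.15170102,  1.22554974]), 'orientation': array([ 0.09056365, -0.13048778, -1.55075486])}
```

View pics/top0.png

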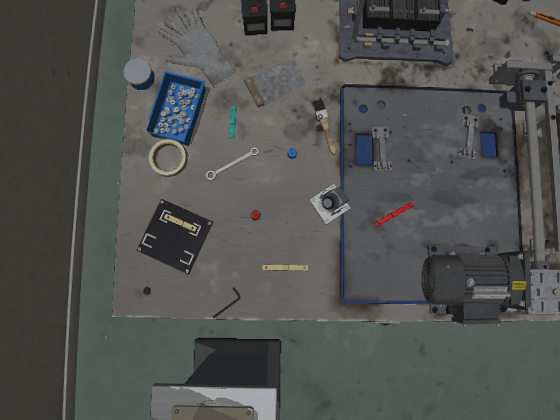

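View pics/side0.png

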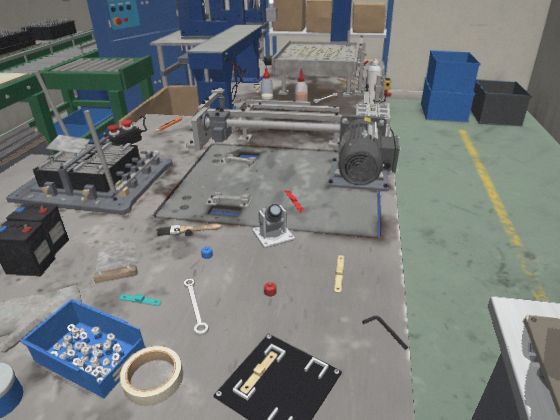

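Top view: long strap at (285,267), tray at (175,236) with the short strap at (181,222), and inspection camera at (330,203). The side view shows the same items: strap (340,273), tray (278,380), camera (273,225). Next I'll build the helpers and view zoomed crops.

```bash
cat >h.py <<'E'
import numpy as np,cv2,pickle
from scipy.spatial.transform import Rotation as R
def ray(im,uv):
    uv=np.atleast_2d(np.float64(uv));K=np.array([[im['fx'],0,im['cx']],[0,im['fy'],im['cy']],[0,0,1]])
    n=cv2.undistortPointsIter(uv[:,None],K,np.array([im['k1'],0,0,0]),None,None,(3,50,1e-10))[:,0]
    d=np.c_[n[:,0],-n[:,1],-np.ones(len(n))]
    return im['position'],R.from_rotvec(im['orientation']).apply(d)
def plane(im,uv,z):
    p,d=ray(im,uv);return p+d*((z-p[2])/d[:,2])[:,None]
def tri(a,ua,b,ub):
    p,d=ray(a,ua);q,e=ray(b,ub);out=[]
    for x,y in zip(d,e):
        s=np.linalg.lstsq(np.c_[x,-y],q-p,rcond=None)[0];A=p+s[0]*x;B=q+s[1]*y
        out.append(np.r_[(A+B)/2,np.linalg.norm(A-B)])
    return np.array(out)
def proj(im,X):
    c=R.from_rotvec(im['orientation']).inv().apply(np.atleast_2d(X)-im['position'])
    n=np.c_[c[:,0],-c[:,1]]/-c[:,2:];n*=1+im['k1']*(n**2).sum(1)[:,None]
    return n*im['fx']+[im['cx'],im['cy']]
def brass(im):
    h=cv2.cvtColor(im['color'],cv2.COLOR_RGB2HSV);return cv2.inRange(h,(15,60,110),(32,255,255))
E
python3 - <<'E'
from h import *
d=pickle.load(open("im0.pkl","rb"))
for n in d:
    m=brass(d[n]);c,l,s,ce=cv2.connectedComponentsWithStats(m)
    for i in range(1,c):
        if s[i,4]>40:
            pts=np.argwhere(l==i)[:,::-1].astype(np.float32)
            print(n,s[i],ce[i].round(1),cv2.minAreaRect(pts))
def crop(n,x0,y0,x1,y1,k):return cv2.resize(cv2.cvtColor(d[n]['color'],4)[y0:y1,x0:x1],None,fx=k,fy=k,interpolation=cv2.INTER_CUBIC)
a=crop('top',130,190,230,280,4);b=crop('top',300,180,360,230,6);e=crop('top',255,255,315,280,6)
W=np.zeros((600,800,3),np.uint8);W[:360,:400]=a;W[:300,400:760]=b;W[360:510,:360]=e;cv2.imwrite('pics/topz.png',W)
a=crop('side',205,325,355,420,4);b=crop('side',240,190,305,255,3);W=np.zeros((600,800,3),np.uint8);W[:380,:600]=a;W[380:575,:195]=b
c=crop('side',320,250,360,300,4);W[380:580,300:460]=c;cv2.imwrite('pics/sidez.png',W)
E
```

```text
side [273   0  29  31 762] [288.2  15. ] ((287.0, 15.0), (30.0, 28.0), 90.0)
side [306   0  26  33 774] [318.5  15.6] ((318.5, 16.0), (32.0, 25.0), 90.0)
side [353   2  32  31 896] [368.6  17.1] ((368.5, 17.0), (30.0, 31.0), 90.0)
side [384  80   7  10  54] [386.9  84.6] ((387.0, 84.5), (9.0, 6.0), 90.0)
side [119  86  80  42 873] [177.6 100.3] ((157.10809326171875, 104.14865112304688), (32.879798889160156, 82.03509521484375), 80.53767395019531)
side [458 129  65 117 940] [489.3 187.2] ((489.4519958496094, 187.49908447265625), (131.81764221191406, 9.415545463562012), 64.53665161132812)
side [119 188   9   8  46] [123. 192.] ((123.0, 191.5), (7.0, 8.0), 90.0)
side [180 224  42   8 164] [199.8 227.3] ((200.4254150390625, 227.34353637695312), (5.182773113250732, 41.23684310913086), 86.3086166381836)
side [334 256  10  37 219] [338.8 274.1] ((338.8614196777344, 273.8861389160156), (6.467741966247559, 36.41836166381836), 5.7105937004089355)
side [ 95 270  40  13 157] [112.2 276.5] ((114.23657989501953, 275.7707214355469), (5.517600059509277, 39.81052780151367), 77.90524291992188)
side [53
[... 296 characters left out ...]
3 436] [258.2 372. ] ((257.70733642578125, 371.3658752441406), (10.30746841430664, 51.5373420715332), 38.65980911254883)
top [320 118   9  13  74] [324.5 123.4] ((325.0000305175781, 123.50003051757812), (12.521980285644531, 6.7082037925720215), 63.43495178222656)
top [327 132   9  22 101] [330.9 143.4] ((330.9706115722656, 142.38235473632812), (22.070741653442383, 5.578319072723389), 75.96376037597656)
top [164 214  33  17 165] [179.8 222.2] ((179.9125518798828, 222.2010955810547), (34.130958557128906, 5.3030571937561035), 23.498565673828125)
top [262 265  47   6 227] [285.4 267. ] ((285.0, 267.5), (5.0, 46.0), 90.0)
top [512 281  14   9  88] [518.3 285. ] ((518.5, 285.0), (8.0, 13.0), 90.0)
```

View pics/topz.png

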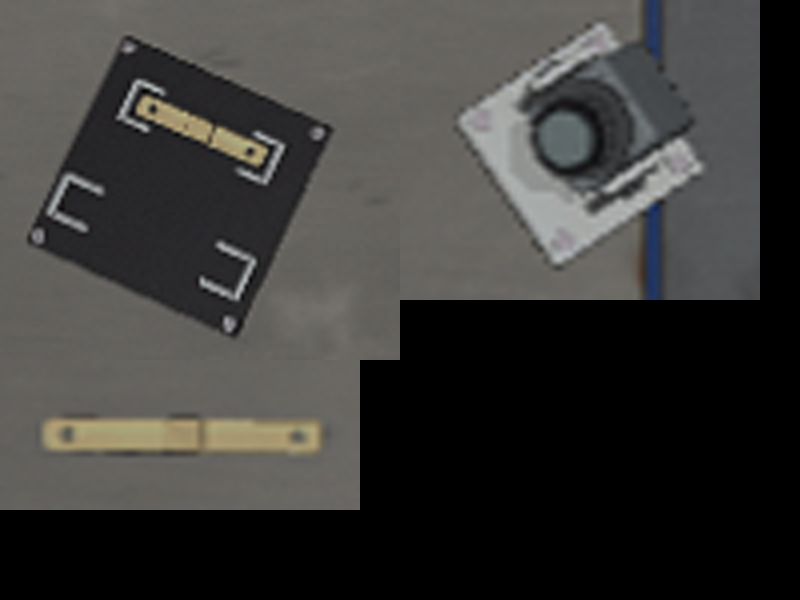

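View pics/sidez.png

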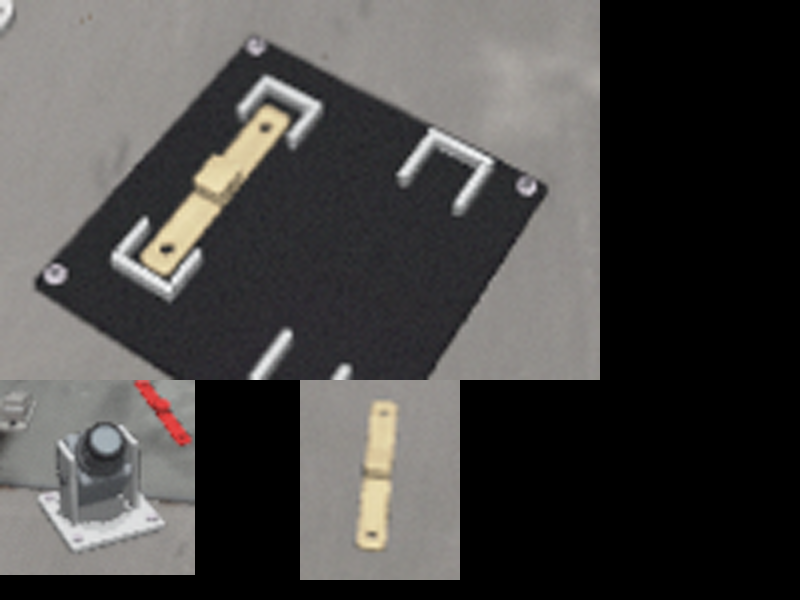

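Top zoom: tray screws at crop (127,46), (318,132), (38,236), (230,325). The lens is at (565,138), camera base corners at (457,122), (603,25), (705,168), (558,268), and the long strap boss at crop (183,434). Side zoom: screws at (256,46), (56,273), (527,186), lens at (103,437), strap bosses at (216,176) and (376,472). Now triangulating.

```bash
cat >m.py <<'E'
from h import *
np.set_printoptions(precision=4,suppress=True)
d=pickle.load(open("im0.pkl","rb"));T,S=d['top'],d['side']
def P(pts,k,o): return (np.array(pts,float)+.5)/k-.5+o
tT=P([(127,46),(318,132),(230,325),(38,236)],4,(130,190)); tS=P([(56,273),(256,46),(527,186)],4,(205,325))
print('screws tri\n',tri(T,tT[:3],S,tS)); s=plane(T,tT,.0075);print('screw plane\n',s,s.mean(0))
s2=plane(S,tS,.0075);print('side screws',s2)
g=cv2.cvtColor(T['color'],cv2.COLOR_RGB2GRAY)
m=np.zeros_like(g);m[190:285,125:225]=1
big=cv2.resize(g,None,fx=8,fy=8,interpolation=cv2.INTER_CUBIC);mb=((big<68)&(cv2.resize(m,None,fx=8,fy=8)>0)).astype(np.uint8)
c=max(cv2.findContours(mb,0,2)[0],key=cv2.contourArea);r=cv2.minAreaRect(c);bx=P(cv2.boxPoints(r),8,(0,0))
b=plane(T,bx,.006);print('tray rect',bx,'\n',b,b.mean(0),np.linalg.norm(np.diff(b,axis=0),axis=1))
e=b-b.mean(0)
for i in range(2):print(np.degrees(np.arctan2(*(b[i+1]-b[i])[[1,0]])))
rT=P([(66,177),(50,210),(240,297),(252,262)],4,(130,190));q=plane(T,rT,.014);print('long ribs',q.mean(0))
q=plane(T,P([(134,81),(120,117),(267,182),(284,147)],4,(130,190)),.014);print('short ribs',q.mean(0))
# camera
bT=P([(57,122),(203,25),(305,168),(158,268)],6,(300,180));q=plane(T,bT,.006);print('cam base',q,q.mean(0),np.linalg.norm(np.diff(q,axis=0),axis=1))
for i in range(3):print(np.degrees(np.arctan2(*(q[i+1]-q[i])[[1,0]])))
sT=P([(80,121),(200,40),(283,160),(163,243)],6,(300,180));q=plane(T,sT,.007);print('base screws',q.mean(0),[np.degrees(np.arctan2(*(q[(i+1)%4]-q[i])[[1,0]])) for i in range(4)])
print('lens',tri(T,P([(165,138)],6,(300,180)),S,P([(103,57)],3,(240,190))))
# straps
print('boss tri long',tri(T,P([(184,74)],6,(255,255)),S,P([(376-300,471-380)],4,(320,250))))
print('boss tri short',tri(T,P([(212,131)],4,(130,190)),S,P([(216,170)],4,(205,325))))
for n,z in(('long',.003),('short',.009)):
  for im,bb in ((T,{'long':(255,255,315,280),'short':(155,205,210,240)}[n]),(S,{'long':(320,250,360,300),'short':(235,345,285,400)}[n])):
    x0,y0,x1,y1=bb;h=cv2.resize(im['color'][y0:y1,x0:x1],None,fx=8,fy=8,interpolation=cv2.INTER_CUBIC)
    hh=cv2.cvtColor(h,cv2.COLOR_RGB2HSV);mk=cv2.inRange(hh,(15,50,100),(35,255,255))
    c=max(cv2.findContours(mk,0,2)[0],key=cv2.contourArea);pts=P(c[:,0],8,(x0,y0))
    w=plane(im,pts,z)[:,:2];r=cv2.minAreaRect((w*1000).astype(np.float32));print(n,r)
E
python3 m.py
```

```text
screws tri
 [[0.6223 0.1514 0.0114 0.0041]
 [0.5687 0.0238 0.0092 0.0029]
 [0.4429 0.0765 0.0086 0.0016]]
screw plane
 [[0.625  0.1528 0.0075]
 [0.5703 0.0242 0.0075]
 [0.4437 0.0767 0.0075]
 [0.4985 0.2049 0.0075]] [0.5344 0.1147 0.0075]
side screws [[0.6214 0.1489 0.0075]
 [0.5676 0.0224 0.0075]
 [0.4421 0.0757 0.0075]]
tray rect [[135.6637 250.1404]
 [160.1413 196.9546]
 [213.2397 221.3919]
 [188.7622 274.5777]] 
 [[0.4945 0.2142 0.006 ]
 [0.6363 0.1571 0.006 ]
 [0.574  0.0138 0.006 ]
 [0.4343 0.0723 0.006 ]] [0.5348 0.1144 0.006 ] [0.1529 0.1563 0.1515]
-21.938574516303266
-113.50355567453774
long ribs [0.4996 0.1288 0.014 ]
short ribs [0.5684 0.0997 0.014 ]
cam base [[ 0.6359 -0.2373  0.006 ]
 [ 0.6809 -0.302   0.006 ]
 [ 0.6175 -0.3473  0.006 ]
 [ 0.5719 -0.2823  0.006 ]] [ 0.6266 -0.2922  0.006 ] [0.0788 0.078  0.0795]
-55.165241148408704
-144.41371409376003
125.03418353546596
base screws [ 0.6285 -0.2924  0.007 ] [np.float64(-54.77690147396687), np.float64(-145.2358325454074), np.float64(125.5145173014098), np.float64(34.60234266373031)]
lens [[ 0.6162 -0.2761  0.0886  0.0004]]
boss tri long [[ 0.4575 -0.177   0.0042  0.0022]]
boss tri short [[0.5693 0.0931 0.0114 0.0001]]
long ((457.9087219238281, -176.77117919921875), (15.276341438293457, 121.40302276611328), 0.40793678164482117)
long ((455.6191711425781, -178.10977172851562), (14.95232105255127, 123.71809387207031), 0.405121773481369)
short ((569.8217163085938, 100.76620483398438), (91.52042388916016, 15.123929023742676), 67.72628784179688)
short ((568.9445190429688, 98.12259674072266), (92.18231201171875, 19.686365127563477), 67.75440216064453)
```

```bash
cat >>h.py <<'E'
def down(az,tiltaz=0,tilt=0):
    """tool y at azimuth az (deg), z down; then tilted so z leans to tiltaz by tilt"""
    a=np.radians(az);y=np.array([np.cos(a),np.sin(a),0]);z=np.array([0,0,-1.])
    M=R.from_matrix(np.c_[np.cross(y,z),y,z]);t=np.radians(tiltaz)
    return R.from_rotvec(np.radians(tilt)*np.cross([0,0,-1],[np.cos(t),np.sin(t),0]))*M
def delta(o,pos,Rt):
    C=R.from_rotvec(o['ee_rot'])
    return C.inv().apply(np.array(pos)-o['ee_pos']).round(4),np.degrees((C.inv()*Rt).as_rotvec()).round(2)
E
python3 - <<'E'
from h import *
from plant import *
o=get_obs()
print(delta(o,(.4568,-.1774,.10),down(.4)))
d=pickle.load(open("im0.pkl","rb"))
for n,p in(('top',((165.5/6-.5+300,138.5/6-.5+180))),('side',(103.5/3-.5+240,57.5/3-.5+190))):print(n,plane(d[n],p,.084))
E
```

```text
(array([-0.4877, -0.6722,  0.094 ]), array([-1.100e-01,  7.000e-02,  7.402e+01]))
top [[ 0.61713415 -0.27660943  0.084     ]]
side [[ 0.61758774 -0.28335552  0.084     ]]
```

>>> drive_tool(delta_pos=[[-0.024,-0.034,0.003],[-0.049,-0.067,0.008],[-0.073,-0.101,0.012],[-0.098,-0.134,0.017],[-0.122,-0.168,0.021],[-0.146,-0.202,0.026],[-0.171,-0.235,0.03],[-0.195,-0.269,0.035],[-0.219,-0.302,0.04],[-0.244,-0.336,0.045],[-0.268,-0.37,0.05],[-0.293,-0.403,0.055],[-0.317,-0.437,0.06],[-0.341,-0.471,0.065],[-0.366,-0.504,0.07],[-0.39,-0.538,0.075],[-0.415,-0.571,0.08],[-0.439,-0.605,0.085],[-0.463,-0.639,0.09],[-0.4877,-0.6722,0.094]], delta_rot=[[0,0,3.7],[0,0,7.4],[0,0,11.1],[0,0,14.8],[0,0,18.5],[0,0,22.2],[0,0,25.9],[0,0,29.6],[0,0,33.3],[0,0,37],[0,0,40.7],[0,0,44.4],[0,0,48.1],[0,0,51.8],[0,0,55.5],[0,0,59.2],[0,0,62.9],[0,0,66.6],[0,0,70.3],[0,0,74]], hand=[0.4,0.4,0.4,0.4,0.4,0.4,0.4,0.4,0.4,0.4,0.4,0.4,0.4,0.4,0.4,0.4,0.4,0.4,0.4,0.4], force=60)

```text
time_s: 1.77
ee_pos: [0.4557, -0.1759, 0.0992]
ee_rot: [-2.217, -2.224, 0.0]
ft_force: [1.5, 1.2, 0.2]
gripper_width: 0.0344
```

>>> drive_tool(delta_pos=[[0,0,0],[0,0,0],[0,0,0]], delta_rot=[[0,0,0],[0,0,0],[0,0,0]], hand=[0.4,0.4,0.4])

```text
time_s: 2.02
ee_pos: [0.4552, -0.1735, 0.0993]
ee_rot: [-2.212, -2.228, 0.001]
ft_force: [-0.2, 1.2, 0.7]
gripper_width: 0.0341
```

```bash
python3 - <<'E'
from h import *
from plant import *
o=get_obs();print(o['q'],o['ee_pos'],o['gripper_width'],o['time_s'])
print(delta(o,(.4568,-.1774,.03),down(.4)))
I={n:get_image(n) for n in('top','side')};pickle.dump(I,open('im1.pkl','wb'))
W=np.zeros((480,800,3),np.uint8)
for i,(n,c) in enumerate((('top',(235,217)),('side',(290,210)))):
    W[:,i*400:i*400+400]=cv2.resize(cv2.cvtColor(I[n]['color'],4)[c[1]:c[1]+120,c[0]:c[0]+100],None,fx=4,fy=4,interpolation=2)
    print(proj(I[n],[o['ee_pos'],[.4568,-.1774,.011]])-c)
cv2.imwrite('pics/a1.png',W)
E
```

```text
[-4.97158466e-01  1.07511319e-01 -4.43782137e-01  1.02182790e+00
  3.21290361e-04  1.06649236e+00] [ 0.45523103 -0.17351291  0.09931612] 0.03413621725568492 2.0167
(array([-0.004 ,  0.0017,  0.0693]), array([-0.11, -0.08,  0.01]))
[[49.59767217 50.49522285]
 [50.43889479 50.57089326]]
[[51.96596788 27.53419717]
 [48.65375172 59.81697764]]
```

View pics/a1.png

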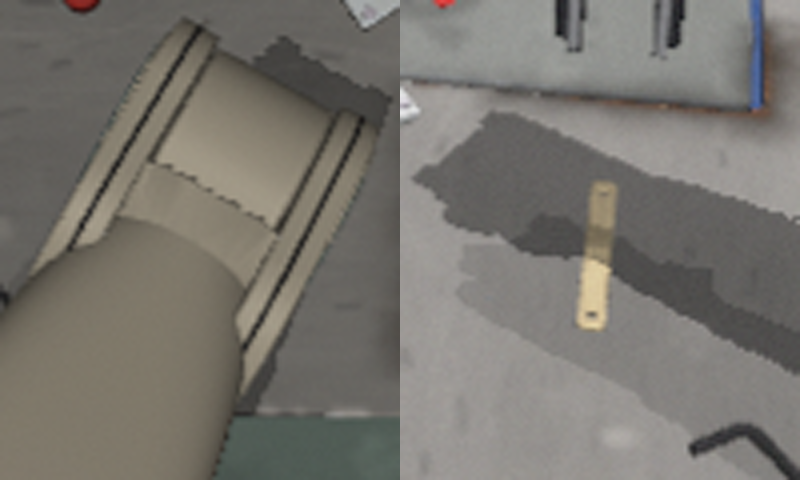

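The top picture shows the arm over the strap. The side crop shows only a shadow on the strap (strap at crop (597,255)) and no gripper, so I'll look at the whole side picture.

```bash
python3 - <<'E'
from h import *
I=pickle.load(open('im1.pkl','rb'));d=pickle.load(open("im0.pkl","rb"))
print([ (I[n]['position']-d[n]['position'],I[n]['orientation']-d[n]['orientation']) for n in I])
cv2.imwrite('pics/s1.png',cv2.cvtColor(I['side']['color'],4))
E
```

```text
[(array([0., 0., 0.]), array([0., 0., 0.])), (array([0., 0., 0.]), array([0., 0., 0.]))]
```

View pics/s1.png

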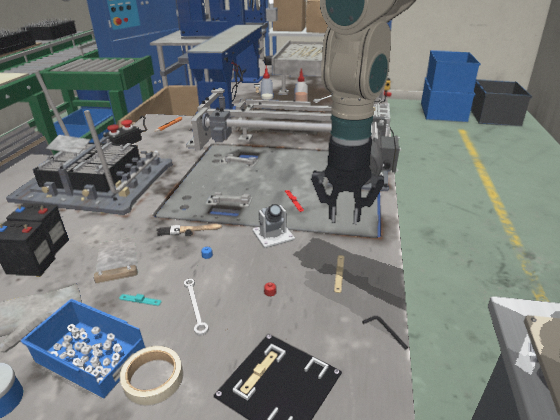

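The full side picture shows the gripper tips near (345,223), about 14 px above where the reported TCP projects (342,237). I'll descend part way and compare again before trusting the height.

>>> drive_tool(delta_pos=[[-0.002,0.001,0.02],[-0.004,0.0017,0.04],[-0.004,0.0017,0.055],[-0.004,0.0017,0.055],[-0.004,0.0017,0.055],[-0.004,0.0017,0.055]], delta_rot=[[0,0,0],[0,0,0],[0,0,0],[0,0,0],[0,0,0],[0,0,0]], hand=[0.4,0.4,0.4,0.4,0.4,0.4])

```text
time_s: 2.62
ee_pos: [0.4583, -0.1774, 0.0459]
ee_rot: [2.211, 2.231, 0.001]
ft_force: [-0.3, -0.7, -0.6]
gripper_width: 0.0341
```

```bash
python3 - <<'E'
from h import *
from plant import *
o=get_obs();print(o['q'],o['ee_pos'],o['ft_force'],o['gripper_width'],o['time_s'])
I={n:get_image(n) for n in('top','side')};pickle.dump(I,open('im2.pkl','wb'))
c=(290,170);n='side'
print(proj(I[n],[o['ee_pos'],[.4568,-.1774,.011]])-c)
cv2.imwrite('pics/a2.png',cv2.resize(cv2.cvtColor(I[n]['color'],4)[170:310,290:410],None,fx=4,fy=4,interpolation=2))
E
```

```text
[-5.00938443e-01  1.71453937e-01 -4.98406628e-01  8.99885545e-01
  2.99422718e-05  1.06103075e+00] [ 0.45828779 -0.17737616  0.04587787] [-0.28546952 -0.72382819 -0.57429613] 0.0341285787567849 2.6167
[[48.95795283 86.98713857]
 [48.65375172 99.81697764]]
```

View pics/a2.png

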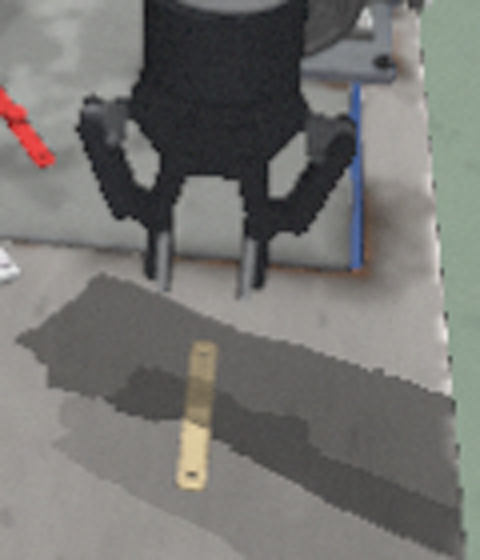

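The tips now sit at crop (205,290) and the TCP prediction is (196,348). The 14.5 px offset is unchanged. I'll descend to just above the boss and look again before closing.

>>> drive_tool(delta_pos=[[0,0,0.01],[0,0,0.02],[0,0,0.03],[0,0,0.03],[0,0,0.03]], delta_rot=[[0,0,0],[0,0,0],[0,0,0],[0,0,0],[0,0,0]], hand=[0.4,0.4,0.4,0.4,0.4])

```text
time_s: 3.13
ee_pos: [0.4565, -0.1773, 0.0136]
ee_rot: [-2.211, -2.227, 0.001]
ft_force: [-0.0, 0.3, 0.1]
gripper_width: 0.0342
```

```bash
python3 - <<'E'
from h import *
from plant import *
o=get_obs();print(o['q'],o['ee_pos'],o['ft_force'],o['gripper_width'],o['time_s'])
I={n:get_image(n) for n in('top','side')};pickle.dump(I,open('im3.pkl','wb'))
for n in I:print(proj(I[n],[o['ee_pos'],[.4568,-.1774,.011]]))
W=np.zeros((560,800,3),np.uint8)
W[:,:440]=cv2.resize(cv2.cvtColor(I['side']['color'],4)[170:310,290:400],None,fx=4,fy=4,interpolation=2)
W[:,440:]=cv2.resize(cv2.cvtColor(I['top']['color'],4)[190:330,235:325],None,fx=4,fy=4,interpolation=2)
cv2.imwrite('pics/a3.png',W)
E
```

```text
[-5.02493578e-01  2.13403304e-01 -5.29499551e-01  8.31137301e-01
  2.27308075e-05  1.06103246e+00] [ 0.45652458 -0.17727429  0.01356973] [-0.04949729  0.29982998  0.1393331 ] 0.03418684450785275 3.1333
[[285.40984592 267.65827176]
 [285.43889479 267.57089326]]
[[338.8526933  268.94729953]
 [338.65375172 269.81697764]]
```

View pics/a3.png

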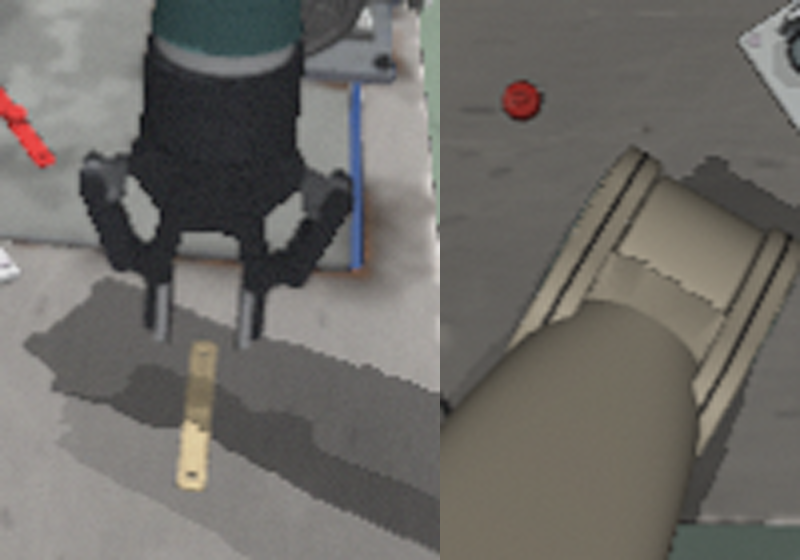

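Tips are at crop (205,342), while the boss is at (197,395), so the picture still disagrees with the reported pose. I'll do a slow guarded descent, using contact force to settle whether the offset is in height or sideways.

>>> drive_tool(delta_pos=[[0,0,0.003],[0,0,0.006],[0,0,0.008],[0,0,0.01],[0,0,0.01]], delta_rot=[[0,0,0],[0,0,0],[0,0,0],[0,0,0],[0,0,0]], hand=[0.4,0.4,0.4,0.4,0.4])

```text
time_s: 3.65
ee_pos: [0.4575, -0.1778, 0.0045]
ee_rot: [-2.213, -2.229, 0.0]
ft_force: [-0.2, 0.3, 0.0]
gripper_width: 0.0339
```

>>> drive_tool(delta_pos=[[0,0,0.001],[0,0,0.002],[0,0,0.003],[0,0,0.003]], delta_rot=[[0,0,0],[0,0,0],[0,0,0],[0,0,0]], hand=[0.4,0.4,0.4,0.4])

```text
time_s: 3.98
ee_pos: [0.4578, -0.1779, 0.0018]
ee_rot: [-2.213, -2.23, 0.0]
ft_force: [-1.0, 0.3, -0.5]
gripper_width: 0.0344
```

>>> drive_tool(delta_pos=[[0,0,0.001],[0,0,0.002],[0,0,0.003],[0,0,0.003]], delta_rot=[[0,0,0],[0,0,0],[0,0,0],[0,0,0]], hand=[0.4,0.4,0.4,0.4])

```text
time_s: 4.32
ee_pos: [0.4577, -0.1779, -0.0012]
ee_rot: [-2.213, -2.23, 0.0]
ft_force: [0.8, 0.5, 0.4]
gripper_width: 0.0343
```

>>> drive_tool(delta_pos=[[0,0,0.001],[0,0,0.002],[0,0,0.003],[0,0,0.003]], delta_rot=[[0,0,0],[0,0,0],[0,0,0],[0,0,0]], hand=[0.4,0.4,0.4,0.4])

```text
time_s: 4.65
ee_pos: [0.4577, -0.1778, -0.0043]
ee_rot: [-2.213, -2.229, 0.0]
ft_force: [-0.8, -0.2, 0.7]
gripper_width: 0.0338
```

>>> drive_tool(delta_pos=[[0,0,0.001],[0,0,0.002],[0,0,0.003],[0,0,0.003]], delta_rot=[[0,0,0],[0,0,0],[0,0,0],[0,0,0]], hand=[0.4,0.4,0.4,0.4])

```text
time_s: 4.98
ee_pos: [0.4577, -0.1778, -0.0073]
ee_rot: [-2.213, -2.229, 0.0]
ft_force: [0.7, -0.2, 0.1]
gripper_width: 0.0346
```

No contact at a reported z of -7 mm, so the height reading is low by about 30 mm. I'll go on in steps and look again.

>>> drive_tool(delta_pos=[[0,0,0.002],[0,0,0.004],[0,0,0.006],[0,0,0.006],[0,0,0.006]], delta_rot=[[0,0,0],[0,0,0],[0,0,0],[0,0,0],[0,0,0]], hand=[0.4,0.4,0.4,0.4,0.4])

```text
time_s: 5.4
ee_pos: [0.4577, -0.1778, -0.0133]
ee_rot: [-2.213, -2.229, 0.0]
ft_force: [-0.2, -1.5, 0.0]
gripper_width: 0.0344
```

```bash
python3 - <<'E'
from h import *
from plant import *
o=get_obs();print(o['ee_pos'],o['ft_force'],o['gripper_width'],o['time_s'])
I={n:get_image(n) for n in('top','side')};pickle.dump(I,open('im4.pkl','wb'))
for n in I:print(proj(I[n],[o['ee_pos'],[.4568,-.1774,.011]]))
cv2.imwrite('pics/a4.png',cv2.resize(cv2.cvtColor(I['side']['color'],4)[220:310,290:400],None,fx=6,fy=6,interpolation=2))
E
```

```text
[ 0.4577208  -0.17783241 -0.0132593 ] [-0.19062935 -1.51208453  0.01872378] 0.03437615170937574 5.4
[[285.41091112 267.39927223]
 [285.43889479 267.57089326]]
[[337.55704909 278.18920701]
 [338.65375172 269.81697764]]
```

View pics/a4.png

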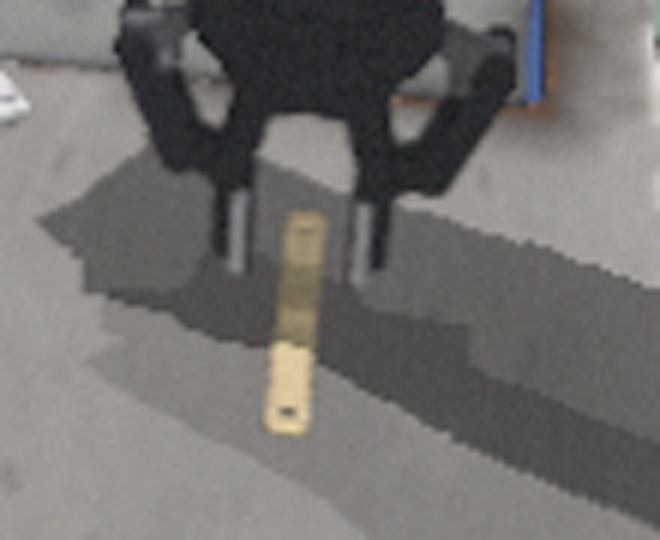

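Finger tips are at crop (237,270) and (362,283), straddling the strap line but still about 20 mm up. Continuing the guarded descent.

>>> drive_tool(delta_pos=[[0,0,0.003],[0,0,0.006],[0,0,0.009],[0,0,0.009]], delta_rot=[[0,0,0],[0,0,0],[0,0,0],[0,0,0]], hand=[0.4,0.4,0.4,0.4])

```text
time_s: 5.83
ee_pos: [0.4572, -0.1776, -0.0228]
ee_rot: [-2.212, -2.229, 0.001]
ft_force: [-1.1, -0.2, -0.7]
gripper_width: 0.0341
```

>>> drive_tool(delta_pos=[[0,0,0.001],[0,0,0.002],[0,0,0.003],[0,0,0.003]], delta_rot=[[0,0,0],[0,0,0],[0,0,0],[0,0,0]], hand=[0.4,0.4,0.4,0.4])

```text
time_s: 6.17
ee_pos: [0.4578, -0.1779, -0.0252]
ee_rot: [-2.213, -2.23, 0.0]
ft_force: [-0.0, 0.8, 0.2]
gripper_width: 0.0342
```

>>> drive_tool(delta_pos=[[0,0,0.001],[0,0,0.002],[0,0,0.002]], delta_rot=[[0,0,0],[0,0,0],[0,0,0]], hand=[0.4,0.4,0.4])

```text
time_s: 6.42
ee_pos: [0.4578, -0.1779, -0.0272]
ee_rot: [-2.213, -2.23, 0.0]
ft_force: [-0.4, 0.6, 0.5]
gripper_width: 0.0342
```

```bash
python3 - <<'E'
from h import *
from plant import *
o=get_obs();print(o['ee_pos'],o['ft_force'],o['gripper_width'],o['time_s'],o['tau'])
I=get_image('side');pickle.dump(I,open('im5.pkl','wb'))
print(proj(I,[o['ee_pos']]))
g=cv2.cvtColor(I['color'],cv2.COLOR_RGB2GRAY)
print(g[252:280,322:358])
E
```

```text
[ 0.45782061 -0.17790628 -0.02718311] [-0.4382336   0.58530353  0.51705614] 0.034216328230406566 6.4167 [-1.02268456e-02 -3.60978663e+01  2.13777834e+01 -4.64813900e-02
 -3.15739335e-04  2.30092945e-05]
[[337.13171908 282.95127247]]
[[ 42  47  44 ...  38  37  37]
 [ 50  45  41 ...  41  44  43]
 [ 87  71  45 ...  42  39  38]
 ...
 [136 134 125 ...  76  79  77]
 [134 132 133 ...  74  76  78]
 [135 133 132 ...  75  77  77]]
```

>>> drive_tool(delta_pos=[[0,0,0.001],[0,0,0.002],[0,0,0.002]], delta_rot=[[0,0,0],[0,0,0],[0,0,0]], hand=[0.4,0.4,0.4])

```text
time_s: 6.72
ee_pos: [0.4578, -0.1779, -0.0292]
ee_rot: [-2.213, -2.229, 0.0]
ft_force: [0.3, -0.1, -0.0]
gripper_width: 0.0345
```

>>> drive_tool(delta_pos=[[0,0,0.001],[0,0,0.0015],[0,0,0.0015]], delta_rot=[[0,0,0],[0,0,0],[0,0,0]], hand=[0.4,0.4,0.4])

```text
time_s: 6.97
ee_pos: [0.4578, -0.1779, -0.0307]
ee_rot: [-2.213, -2.229, 0.0]
ft_force: [-0.6, -0.2, -1.0]
gripper_width: 0.0347
```

>>> drive_tool(delta_pos=[[0,0,0.001],[0,0,0.0015],[0,0,0.0015]], delta_rot=[[0,0,0],[0,0,0],[0,0,0]], hand=[0.4,0.4,0.4])

```text
time_s: 7.22
ee_pos: [0.4578, -0.1779, -0.0322]
ee_rot: [-2.213, -2.23, 0.0]
ft_force: [0.2, -0.4, 0.7]
gripper_width: 0.0343
```

>>> drive_tool(delta_pos=[[0,0,0.001],[0,0,0.0015],[0,0,0.0015]], delta_rot=[[0,0,0],[0,0,0],[0,0,0]], hand=[0.4,0.4,0.4])

```text
time_s: 7.47
ee_pos: [0.4578, -0.1779, -0.0337]
ee_rot: [-2.213, -2.23, 0.0]
ft_force: [-0.2, 0.3, 0.0]
gripper_width: 0.034
```

>>> drive_tool(delta_pos=[[0,0,0.001],[0,0,0.0015],[0,0,0.0015]], delta_rot=[[0,0,0],[0,0,0],[0,0,0]], hand=[0.4,0.4,0.4])

```text
time_s: 7.72
ee_pos: [0.4578, -0.1779, -0.0352]
ee_rot: [-2.213, -2.23, 0.0]
ft_force: [-0.6, -0.3, -0.3]
gripper_width: 0.0341
```

```bash
python3 - <<'E'
from h import *
from plant import *
o=get_obs();print(o['ee_pos'],o['ft_force'],o['gripper_width'],o['time_s'])
I=get_image('side');pickle.dump(I,open('im5.pkl','wb'))
print(proj(I,[o['ee_pos']]))
cv2.imwrite('pics/a5.png',cv2.resize(cv2.cvtColor(I['color'],4)[240:300,310:370],None,fx=10,fy=10,interpolation=2))
E
```

```text
[ 0.45781345 -0.17790448 -0.03516444] [-0.55043908 -0.28471232 -0.27024184] 0.034092766275837905 7.7167
[[336.9185976  285.66026821]]
```

View pics/a5.png

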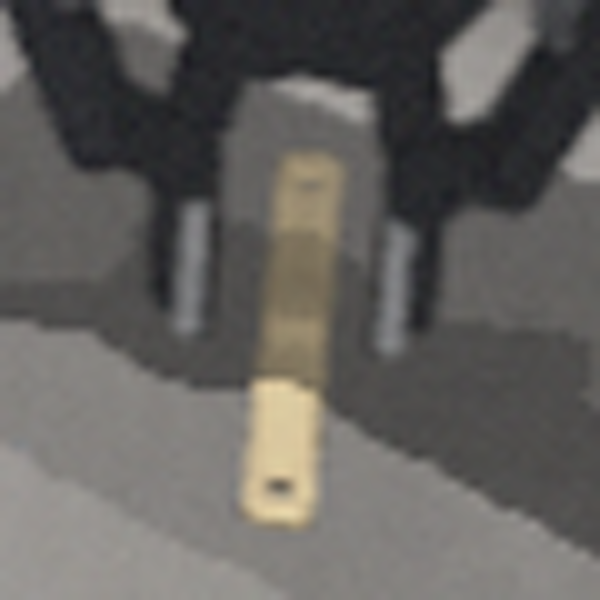

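Tips are at crop (187,332) and (390,352), level with the bench beside the boss and centred on the strap. I'll raise 3 mm to leave room for the forward swing of the pads, then close.

>>> drive_tool(delta_pos=[[0,0,-0.002],[0,0,-0.003],[0,0,-0.003],[0,0,-0.003],[0,0,-0.003],[0,0,-0.003],[0,0,-0.003],[0,0,-0.003],[0,0,-0.003]], delta_rot=[[0,0,0],[0,0,0],[0,0,0],[0,0,0],[0,0,0],[0,0,0],[0,0,0],[0,0,0],[0,0,0]], hand=[0.4,0.3,0.2,0.1,0.0,0.0,0.0,0.0,0.0], force=60)

```text
time_s: 8.52
ee_pos: [0.4582, -0.1782, -0.0315]
ee_rot: [2.213, 2.229, 0.0]
ft_force: [-1.0, 0.2, 5.4]
gripper_width: 0.0111
```

>>> drive_tool(delta_pos=[[0,0,0],[0,0,0],[0,0,0]], delta_rot=[[0,0,0],[0,0,0],[0,0,0]], hand=[0,0,0])

```text
time_s: 8.77
ee_pos: [0.4583, -0.1781, -0.0315]
ee_rot: [2.213, 2.229, 0.0]
ft_force: [-0.9, 0.9, 6.3]
gripper_width: 0.0112
```

>>> drive_tool(delta_pos=[[0,0,-0.005],[0,0,-0.012],[0,0,-0.02],[0,0,-0.03],[0,0,-0.03]], delta_rot=[[0,0,0],[0,0,0],[0,0,0],[0,0,0],[0,0,0]], hand=[0,0,0,0,0])

```text
time_s: 9.18
ee_pos: [0.4598, -0.179, 0.0003]
ee_rot: [2.21, 2.227, 0.002]
ft_force: [1.0, -0.5, -0.3]
gripper_width: 0.0112
```

```bash
python3 - <<'E'
from h import *
from plant import *
o=get_obs();print(o['ee_pos'],o['ft_force'],o['torque'],o['gripper_width'],o['time_s'])
I=get_image('side');pickle.dump(I,open('im6.pkl','wb'))
c,l,s,ce=cv2.connectedComponentsWithStats(cv2.inRange(cv2.cvtColor(I['color'],cv2.COLOR_RGB2HSV),(15,55,70),(32,255,255))[220:300,310:370])
print(s,ce)
d=pickle.load(open("im0.pkl","rb"))['side']
for z in(.003,.02,.033,.045):print(z,proj(I,[[.4568,-.1774-.06,z],[.4568,-.1774+.06,z]]).ravel())
E
```

```text
[ 4.59819318e-01 -1.78959357e-01  3.05410659e-04] [ 1.02903608 -0.48377353 -0.33858177] [-0.03580577 -0.01654365  0.05928714] 0.011199628509922782 9.1833
[[   0    0   60   80 4568]
 [  23   24   10   37  232]] [[29.56720665 39.31239054]
 [28.17672414 43.19396552]]
0.003 [340.30705358 255.49322431 336.31054154 291.81974758]
0.02 [340.78349885 249.54885928 336.80745841 285.59839391]
0.033 [341.15331771 244.92098441 337.19408939 280.74261404]
0.045 [341.49897363 240.58447102 337.55618914 276.1827939 ]
```

The side view puts the strap at rows 244–281, which matches z≈0.033, so it is held and lifted. The strap underside sits at reported z + 31.5 mm. Next is the transfer to the long nest.

```bash
python3 - <<'E'
from h import *
from plant import *
o=get_obs()
print(delta(o,(.4993,.1274,.03),down(-22.6)))
E
```

```text
(array([ 0.3058,  0.0422, -0.0308]), array([ 0.19,  0.06, 23.03]))
```

>>> drive_tool(delta_pos=[[0,0,-0.015],[0.005,0.001,-0.03],[0.015,0.002,-0.045],[0.03,0.004,-0.05],[0.05,0.007,-0.05],[0.07,0.01,-0.05],[0.09,0.013,-0.05],[0.11,0.016,-0.05],[0.13,0.018,-0.05],[0.15,0.021,-0.05],[0.17,0.024,-0.05],[0.19,0.027,-0.05],[0.21,0.03,-0.05],[0.23,0.032,-0.05],[0.25,0.035,-0.05],[0.27,0.038,-0.045],[0.285,0.04,-0.04],[0.298,0.0415,-0.035],[0.3058,0.0422,-0.031],[0.3058,0.0422,-0.031]], delta_rot=[[0,0,0],[0,0,0],[0,0,1],[0,0,2],[0,0,4],[0,0,6],[0,0,8],[0,0,10],[0,0,12],[0,0,14],[0,0,16],[0,0,18],[0,0,19],[0,0,20],[0,0,21],[0,0,22],[0,0,22.5],[0,0,23],[0,0,23],[0,0,23]], hand=[0,0,0,0,0,0,0,0,0,0,0,0,0,0,0,0,0,0,0,0])

```text
time_s: 10.9
ee_pos: [0.497, 0.1292, 0.028]
ee_rot: [-2.611, -1.746, 0.002]
ft_force: [0.0, -0.2, -0.6]
gripper_width: 0.011
```

>>> drive_tool(delta_pos=[[0,0,0],[0,0,0],[0,0,0]], delta_rot=[[0,0,0],[0,0,0],[0,0,0]], hand=[0,0,0])

```text
time_s: 11.15
ee_pos: [0.498, 0.1275, 0.0292]
ee_rot: [2.614, 1.742, 0.0]
ft_force: [-0.1, -0.4, -0.1]
gripper_width: 0.0111
```

```bash
python3 - <<'E'
from h import *
from plant import *
o=get_obs();print(o['ee_pos'],o['ft_force'],o['gripper_width'],o['time_s'])
print(delta(o,(.4993,.1274,-.0245),down(-22.6)))
I={n:get_image(n) for n in('top','side')};pickle.dump(I,open('im7.pkl','wb'))
a=np.radians(67.4);u=np.array([np.cos(a),np.sin(a)]);z=o['ee_pos'][2]+.0345
print('pred ends',z,[proj(I[n],[np.r_[o['ee_pos'][:2]+s*.06*u+[-.0005,.0007],z] for s in(1,-1)]).round(1).tolist() for n in I])
W=np.zeros((400,800,3),np.uint8)
for i,(n,c) in enumerate((('top',(135,190)),('side',(210,320)))):
    k=cv2.resize(cv2.cvtColor(I[n]['color'],4)[c[1]:c[1]+100,c[0]+i*50:c[0]+i*50+100],None,fx=4,fy=4,interpolation=2);W[:k.shape[0],i*400:i*400+400]=k
cv2.imwrite('pics/a7.png',W)
E
```

```text
[0.49800597 0.1274506  0.02922469] [-0.07210001 -0.37673317 -0.08303068] 0.011091727067716236 11.15
(array([0.0005, 0.0012, 0.0537]), array([ 0.02,  0.  , -0.03]))
pred ends 0.0637246878390905 [[[141.6, 238.6], [185.0, 258.1]], [[276.2, 402.4], [318.2, 344.6]]]
```

View pics/a7.png

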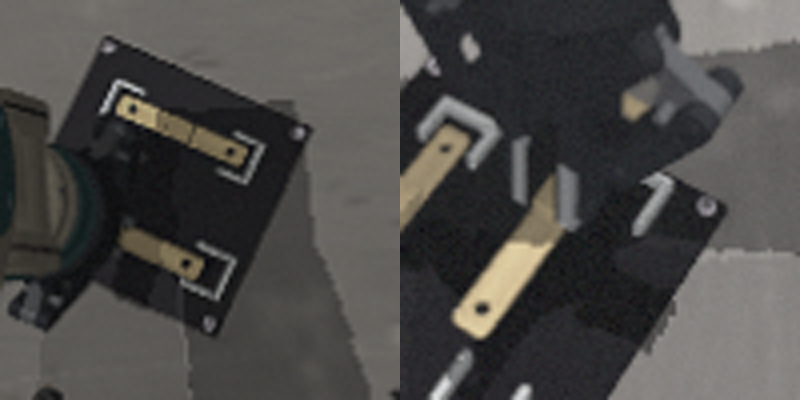

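Strap end at top crop (205,268) against predicted (200,272), and side crop (472,330) against predicted (465,330), both within about 1–2 px. It lines up with the long compartment, so I'll lower it.

>>> drive_tool(delta_pos=[[0,0.001,0.012],[0.0005,0.0012,0.025],[0.0005,0.0012,0.037],[0.0005,0.0012,0.045],[0.0005,0.0012,0.05],[0.0005,0.0012,0.0535],[0.0005,0.0012,0.0535],[0.0005,0.0012,0.0535]], delta_rot=[[0,0,0],[0,0,0],[0,0,0],[0,0,0],[0,0,0],[0,0,0],[0,0,0],[0,0,0]], hand=[0,0,0,0,0,0,0,0])

```text
time_s: 11.92
ee_pos: [0.4994, 0.1281, -0.0243]
ee_rot: [2.613, 1.743, 0.001]
ft_force: [0.6, 0.3, -0.1]
gripper_width: 0.011
```

>>> drive_tool(delta_pos=[[0,0,0.001],[0,0,0.001],[0,0,0.001]], delta_rot=[[0,0,0],[0,0,0],[0,0,0]], hand=[0,0,0])

```text
time_s: 12.17
ee_pos: [0.4995, 0.1282, -0.0251]
ee_rot: [2.613, 1.744, 0.001]
ft_force: [0.7, 0.9, -0.7]
gripper_width: 0.0107
```

>>> drive_tool(delta_pos=[[0,0,0.0005],[0,0,0.001],[0,0,0.001]], delta_rot=[[0,0,0],[0,0,0],[0,0,0]], hand=[0,0,0])

```text
time_s: 12.42
ee_pos: [0.4996, 0.1282, -0.0255]
ee_rot: [2.613, 1.744, 0.001]
ft_force: [-1.8, 0.2, 5.5]
gripper_width: 0.0111
```

Contact came at exactly the predicted height. Releasing and retreating upward.

>>> drive_tool(delta_pos=[[0,0,0],[0,0,0],[0,0,0],[0,0,0],[0,0,-0.01],[0,0,-0.03],[0,0,-0.05],[0,0,-0.07],[0,0,-0.08],[0,0,-0.08]], delta_rot=[[0,0,0],[0,0,0],[0,0,0],[0,0,0],[0,0,0],[0,0,0],[0,0,0],[0,0,0],[0,0,0],[0,0,0]], hand=[0.1,0.2,0.3,0.4,0.4,0.4,0.4,0.4,0.4,0.4])

```text
time_s: 13.25
ee_pos: [0.5019, 0.1285, 0.0565]
ee_rot: [2.611, 1.742, 0.008]
ft_force: [0.7, 0.9, 0.5]
gripper_width: 0.0344
```

```bash
python3 - <<'E'
from h import *
from plant import *
o=get_obs();print(o['ee_pos'],o['ft_force'],o['gripper_width'],o['time_s'])
I={n:get_image(n) for n in('top','side')};pickle.dump(I,open('im8.pkl','wb'))
for n,(x0,y0,x1,y1) in (('top',(140,200,215,270)),('side',(235,340,345,420))):
    h=cv2.resize(I[n]['color'][y0:y1,x0:x1],None,fx=8,fy=8,interpolation=2)
    mk=cv2.inRange(cv2.cvtColor(h,cv2.COLOR_RGB2HSV),(15,50,60),(35,255,255))
    for c in cv2.findContours(mk,0,2)[0]:
        if cv2.contourArea(c)>1500:
            w=plane(I[n],(c[:,0]+.5)/8-.5+[x0,y0],.009)[:,:2]*1000;print(n,cv2.minAreaRect(w.astype(np.float32)))
print(delta(o,(.5696,.0990,.05),down(-22.4)))
E
```

```text
[0.50189634 0.12851404 0.05650387] [0.72825081 0.93804953 0.54828179] 0.03439985581159733 13.25
top ((493.66839599609375, 111.11082458496094), (80.69143676757812, 17.075000762939453), 67.0892562866211)
top ((570.13525390625, 101.05038452148438), (93.07013702392578, 15.95416259765625), 67.36443328857422)
side ((499.3126525878906, 125.91896057128906), (117.85607147216797, 18.978744506835938), 67.40813446044922)
side ((568.8623657226562, 98.09648132324219), (92.36002349853516, 20.142662048339844), 67.66568756103516)
(array([-0.0013,  0.0738,  0.0069]), array([ 0.3 , -0.17, -0.17]))
```

>>> drive_tool(delta_pos=[[0,0.02,0.002],[0,0.045,0.005],[-0.001,0.065,0.007],[-0.0013,0.0738,0.007],[-0.0013,0.0738,0.007],[-0.0013,0.0738,0.007]], delta_rot=[[0,0,0],[0,0,0],[0.3,-0.2,-0.2],[0.3,-0.2,-0.2],[0.3,-0.2,-0.2],[0.3,-0.2,-0.2]], hand=[0.4,0.4,0.4,0.4,0.4,0.4])

```text
time_s: 13.85
ee_pos: [0.5653, 0.0986, 0.0452]
ee_rot: [-2.607, -1.745, 0.013]
ft_force: [-0.4, 0.3, -0.3]
gripper_width: 0.0343
```

```bash
python3 - <<'E'
from h import *
from plant import *
o=get_obs();print(o['ee_pos'],o['q'])
print(delta(o,(.5694,.0992,-.0225),down(-22.4)))
E
```

```text
[0.56530879 0.09858561 0.04524413] [ 6.03162430e-02  3.12285440e-01 -3.12968354e-01  9.54932329e-01
 -5.17931316e-04  2.02208657e+00]
(array([0.0024, 0.0041, 0.0677]), array([-0.47,  0.26, -0.  ]))
```

>>> drive_tool(delta_pos=[[0.001,0.001,0.01],[0.001,0.002,0.03],[0.001,0.002,0.045],[0.001,0.002,0.055],[0.001,0.002,0.055],[0.001,0.002,0.055]], delta_rot=[[-0.3,0.2,0],[-0.3,0.2,0],[-0.3,0.2,0],[-0.3,0.2,0],[-0.3,0.2,0],[-0.3,0.2,0]], hand=[0.4,0.4,0.4,0.4,0.4,0.4])

```text
time_s: 14.35
ee_pos: [0.567, 0.099, -0.0091]
ee_rot: [-2.609, -1.748, 0.003]
ft_force: [0.6, -0.7, 0.6]
gripper_width: 0.0339
```

```bash
python3 - <<'E'
from h import *
from plant import *
o=get_obs();print(o['ee_pos'],o['ft_force'])
print(delta(o,(.5694,.0992,-.0225),down(-22.4)))
E
```

```text
[ 0.56699678  0.09903367 -0.0090963 ] [ 0.55432774 -0.6767434   0.58064933]
(array([0.0011, 0.0022, 0.0134]), array([-0.13,  0.05,  0.06]))
```

>>> drive_tool(delta_pos=[[0.001,0.001,0.005],[0.001,0.002,0.01],[0.001,0.002,0.0135],[0.001,0.002,0.0135],[0.001,0.002,0.0135],[0.001,0.002,0.0135],[0.001,0.002,0.0135],[0.001,0.002,0.0135],[0.001,0.002,0.0135],[0.001,0.002,0.0135],[0.001,0.002,0.0135]], delta_rot=[[0,0,0],[0,0,0],[0,0,0],[0,0,0],[0,0,0],[0,0,0],[0,0,0],[0,0,0],[0,0,0],[0,0,0],[0,0,0]], hand=[0.4,0.4,0.4,0.4,0.3,0.2,0.1,0.0,0.0,0.0,0.0], force=80)

```text
time_s: 15.27
ee_pos: [0.5711, 0.0989, -0.0216]
ee_rot: [2.61, 1.748, 0.001]
ft_force: [-1.1, 0.3, 5.0]
gripper_width: 0.0074
```

>>> drive_tool(delta_pos=[[0,0,0],[0,0,0],[0,0,0]], delta_rot=[[0,0,0],[0,0,0],[0,0,0]], hand=[0,0,0])

```text
time_s: 15.52
ee_pos: [0.5712, 0.0989, -0.0216]
ee_rot: [2.61, 1.748, 0.001]
ft_force: [-1.7, -0.3, 6.0]
gripper_width: 0.0076
```

```bash
python3 - <<'E'
from h import *
from plant import *
o=get_obs();print(o['ee_pos'],o['ee_rot'],o['ft_force'],o['gripper_width'],o['time_s'])
R_=R.from_rotvec(o['ee_rot']).as_matrix();print(R_)
E
```

```text
[ 0.57116285  0.0988885  -0.02158219] [2.61004294e+00 1.74810480e+00 6.52853383e-04] [-1.73069309 -0.30250186  5.99133868] 0.007637191648471803 15.5167
[[ 3.80662667e-01  9.24713855e-01  4.70183241e-04]
 [ 9.24713948e-01 -3.80662728e-01  4.49104916e-05]
 [ 2.20510589e-04  4.17689254e-04 -9.99999888e-01]]
```

The width reads 7.6 mm (the first grasp read 11.1), so this grasp is about 4 mm shallower. I'll re-grip deeper at 60 N.

>>> drive_tool(delta_pos=[[0,0,0],[0,0,0],[0,0,0],[0,0,0.002],[0,0,0.004],[0,0,0.004],[0,0,0.004],[0,0,0.004],[0,0,0.004],[0,0,0.004],[0,0,0.004],[0,0,0.004],[0,0,0.004],[0,0,0.004]], delta_rot=[[0,0,0],[0,0,0],[0,0,0],[0,0,0],[0,0,0],[0,0,0],[0,0,0],[0,0,0],[0,0,0],[0,0,0],[0,0,0],[0,0,0],[0,0,0],[0,0,0]], hand=[0.2,0.3,0.35,0.35,0.35,0.35,0.25,0.15,0.05,0,0,0,0,0], force=60)

```text
time_s: 16.68
ee_pos: [0.571, 0.0989, -0.026]
ee_rot: [2.61, 1.748, 0.0]
ft_force: [0.2, 0.1, 0.5]
gripper_width: 0.0113
```

```bash
python3 - <<'E'
from h import *
from plant import *
o=get_obs();print(o['ee_pos'],o['ee_rot'],o['ft_force'],o['gripper_width'],o['time_s'])
# view pose
vp=np.array([.583,-.229,.166]);n=np.array([np.sin(np.radians(35))*np.cos(np.radians(125)),np.sin(np.radians(35))*np.sin(np.radians(125)),np.cos(np.radians(35))])
Rt=down(-55,-55,35);print(Rt.as_matrix(),n)
E
```

```text
[ 0.5710242   0.0989153  -0.02597995] [2.61010807e+00 1.74829296e+00 3.42025566e-04] [0.20420001 0.06359764 0.46529353] 0.011261117429348355 16.6833
[[ 8.19152044e-01  4.69846310e-01  3.28989928e-01]
 [ 5.73576436e-01 -6.71010072e-01 -4.69846310e-01]
 [ 2.77555756e-17  5.73576436e-01 -8.19152044e-01]] [-0.32898993  0.46984631  0.81915204]
```

The grip now matches the first one. Lifting, then moving to a hover 60 mm beyond the view point.

```bash
python3 - <<'E'
from h import *
from plant import *
o=get_obs();Rt=down(-55,-55,35)
print(delta(o,(.5735,-.216,.189),Rt))
C=R.from_rotvec(o['ee_rot']);v=(C.inv()*Rt).as_rotvec()
print(C.inv().apply([0,-.315,.215]))
E
```

```text
(array([-0.2902,  0.1222, -0.215 ]), array([-34.03,  -9.97,  31.59]))
[-0.29126301  0.11992425 -0.21502101]
```

>>> drive_tool(delta_pos=[[0,0,-0.01],[0,0,-0.03],[0,0,-0.055],[0,0,-0.08],[0,0,-0.1],[0,0,-0.1],[0,0,-0.1]], delta_rot=[[0,0,0],[0,0,0],[0,0,0],[0,0,0],[0,0,0],[0,0,0],[0,0,0]], hand=[0,0,0,0,0,0,0])

```text
time_s: 17.27
ee_pos: [0.5725, 0.099, 0.0761]
ee_rot: [2.608, 1.747, 0.005]
ft_force: [-0.6, -0.8, -0.8]
gripper_width: 0.011
```

```bash
python3 - <<'E'
from h import *
from plant import *
o=get_obs();Rt=down(-55,-55,35);print(o['ee_pos'],o['gripper_width'],o['time_s'])
print(delta(o,(.5735,-.216,.189),Rt))
E
```

```text
[0.57253032 0.09899923 0.07608821] 0.011035312982360318 17.2667
(array([-0.2907,  0.1212, -0.113 ]), array([-33.86, -10.11,  31.54]))
```

>>> drive_tool(delta_pos=[[-0.01,0.004,-0.015],[-0.025,0.01,-0.03],[-0.045,0.018,-0.045],[-0.065,0.027,-0.06],[-0.085,0.035,-0.075],[-0.105,0.044,-0.085],[-0.125,0.052,-0.095],[-0.145,0.06,-0.1],[-0.165,0.069,-0.105],[-0.185,0.077,-0.11],[-0.205,0.085,-0.113],[-0.225,0.094,-0.113],[-0.245,0.102,-0.113],[-0.262,0.109,-0.113],[-0.276,0.115,-0.113],[-0.286,0.119,-0.113],[-0.2907,0.1212,-0.113],[-0.2907,0.1212,-0.113],[-0.2907,0.1212,-0.113],[-0.2907,0.1212,-0.113]], delta_rot=[[0,0,0],[-1,-0.3,1],[-3,-0.9,2.8],[-5,-1.5,4.7],[-7.5,-2.2,7],[-10,-3,9.3],[-12.5,-3.7,11.6],[-15,-4.5,14],[-17.5,-5.2,16.3],[-20,-6,18.6],[-22.5,-6.7,21],[-25,-7.5,23.3],[-27.5,-8.2,25.6],[-30,-9,28],[-32,-9.6,29.8],[-33.5,-10,31.2],[-33.86,-10.11,31.54],[-33.86,-10.11,31.54],[-33.86,-10.11,31.54],[-33.86,-10.11,31.54]], hand=[0,0,0,0,0,0,0,0,0,0,0,0,0,0,0,0,0,0,0,0])

```text
time_s: 18.93
ee_pos: [0.5725, -0.2157, 0.1868]
ee_rot: [2.432, 0.769, 0.236]
ft_force: [0.5, -0.3, -0.0]
gripper_width: 0.0112
```

```bash
python3 - <<'E'
from h import *
from plant import *
np.set_printoptions(precision=4,suppress=True)
o=get_obs();Rt=down(-55,-55,35);print(o['ee_pos'],o['q'],o['gripper_width'],o['time_s'])
print(delta(o,(.5735,-.216,.189),Rt))
I={n:get_image(n) for n in('top','side')};pickle.dump(I,open('im9.pkl','wb'))
C=R.from_rotvec(o['ee_rot']).as_matrix();x,z=C[:,0],C[:,2]
for nm,P in (('T',o['ee_pos']-.032*z),('W',o['ee_pos']+[0,0,.032])):
    for n in I:print(nm,n,P,proj(I[n],[P-.003*z+s*.045*x for s in(1,-1)]).round(1).tolist())
for n,(x0,y0,x1,y1) in (('top',(255,175,340,275)),('side',(255,130,350,300))):
    mk=cv2.inRange(cv2.cvtColor(I[n]['color'][y0:y1,x0:x1],cv2.COLOR_RGB2HSV),(15,50,60),(35,255,255))
    c,l,s,ce=cv2.connectedComponentsWithStats(mk)
    for i in range(1,c):
        if s[i,4]>5:print(n,s[i]+[x0,y0,0,0,0],ce[i]+[x0,y0])
E
```

```text
[ 0.5725 -0.2157  0.1868] [-0.2691 -0.0286 -0.5483  0.5605 -0.3746  2.165 ] 0.011166933487533075 18.9333
(array([ 0.0007,  0.0019, -0.0014]), array([-0.17,  0.15,  0.15]))
T top [ 0.562  -0.2007  0.213 ] [[286.7, 200.9], [310.0, 234.9]]
T side [ 0.562  -0.2007  0.213 ] [[270.9, 181.4], [312.5, 171.8]]
W top [ 0.5725 -0.2157  0.2188] [[293.7, 195.9], [317.1, 230.0]]
W side [ 0.5725 -0.2157  0.2188] [[267.2, 174.8], [308.3, 165.6]]
top [285 199  10  11  57] [289.4912 204.1404]
top [299 220  14  16  99] [305.3737 227.2929]
side [308 169   5   4  13] [310.1538 170.3077]
side [271 172  21  12 114] [281.5    178.1491]
```

Both views fit the "T" case, meaning the offset lies along the tool axis: top ends (285,199) and (312,236) against predicted (286.7,200.9) and (310,234.9). Next I'll refine the lens position from the lens blob in both first pictures.

```bash
python3 - <<'E'
from h import *
np.set_printoptions(precision=4,suppress=True)
d=pickle.load(open("im0.pkl","rb"));res={}
n3=np.array([-.329,.4698,.8192]);ya=np.array([np.cos(np.radians(35)),np.sin(np.radians(35)),0]);xa=np.cross(ya,n3)
L=np.array([.6165,-.2775,.085]);th=np.linspace(0,2*np.pi,40)
for n,(x0,y0,x1,y1) in (('top',(312,190,345,220)),('side',(258,198,290,222))):
    g=cv2.resize(cv2.cvtColor(d[n]['color'],7)[y0:y1,x0:x1],None,fx=8,fy=8,interpolation=2)
    print(n,'expected ring px: centre',proj(d[n],[L]),'axes',[np.ptp(proj(d[n],L+.016*np.outer(np.cos(th),ya)+.016*np.outer(np.sin(th),xa)),axis=0)])
    for t in(35,45,55):
        cs,h=cv2.findContours((g<t).astype(np.uint8),cv2.RETR_CCOMP,2)
        for i,c in enumerate(cs):
            if cv2.contourArea(c)>600:
                (cx,cy),ax,an=cv2.fitEllipse(c);print(t,'hole' if h[0][i][3]>=0 else 'outer',(cx+.5)/8-.5+x0,(cy+.5)/8-.5+y0,np.array(ax)/8,an)
E
```

```text
top expected ring px: centre [[327.4847 202.7797]] axes [array([11.9697, 12.674 ])]
35 outer 327.62137031555176 202.44902420043945 [11.1856 11.7785] 144.15237426757812
45 outer 327.81534004211426 202.33097457885742 [11.7337 12.1535] 153.0097198486328
55 outer 341.7574157714844 216.5285587310791 [3.6053 6.9581] 16.455991744995117
55 outer 328.7494831085205 201.93220615386963 [12.6059 14.2197] 66.17430114746094
side expected ring px: centre [[273.9473 209.6683]] axes [array([13.582 , 12.6055])]
45 outer 280.6321220397949 193.82221031188965 [22.9924 46.7269] 18.89327049255371
55 outer 275.678617477417 207.63117790222168 [13.1415 21.512 ] 22.689292907714844
```

```bash
python3 - <<'E'
from h import *
d=pickle.load(open("im0.pkl","rb"))
g=cv2.cvtColor(d['side']['color'],7)[198:222,262:288]
print('      '+' '.join('%3d'%c for c in range(262,288)))
for i,r in enumerate(g):print(198+i,':',' '.join('%3d'%v for v in r))
E
```

```text
262 263 264 265 266 267 268 269 270 271 272 273 274 275 276 277 278 279 280 281 282 283 284 285 286 287
198 : 139 137 138 138 142 137 138 140 139 136 132 128 121 121 120 121 118 121 120 122 127 132 136 138 143 146
199 : 140 142 139 140 141 138 139 138 137 135 131 126 122 122 122 122 118 117 120 122 127 131 135 140 142 141
200 : 141 138 142 140 142 141 140 138 134 130 130 126 121 125 119 122 120 119 120 122 126 131 138 140 138 139
201 : 142 142 140 139 140 138 139 137 133 131 127 124 124 122 125 125 123 121 121 124 125 134 141 140 140 138
202 : 144 140 140 141 139 138 136 135 133 129 127 127 126 124 126 126 125 121 123 126 130 134 139 137 137 140
203 : 142 143 139 139 136 137 137 134 131 129 127 127 124 125 125 126 129 127 128 130 132 138 140 138 142 142
204 : 142 142 143 139 138 137 140 141 135 122  80  87  81  84  80 103 127 128 130 131 137 139 140 138 139 139
205 : 140 140 141 137 138 136 139 135 121  76  72 112 126 127 112  77  79 156 206 157 142 139 138 139 135 137
206 : 141 139 140 138 138 139 123  86  76  92 140 161 160 158 162 143 107 103 184 198 155 143 139 137 134 136
207 : 
[... 943 characters left out ...]
  45  42  58  88 107 103 120 124  97 131
216 : 129 185 183  93  95  94  68  54  58  46  40  35  36  38  37  37  45  59  58  84 104 107 119 126 102 138
217 : 108 132 150 111  79  93  58  51  56  54  53  51  48  54  56  54  57  60  65  87 108 112 121 123 104 137
218 : 104 123 140 112  71  80  80  54  52  51  55  59  61  55  59  62  54  60  71 115 158 142 119 124 103 142
219 : 106 118 137 119  99  68  73  76  58  58  56  53  58  59  64  60  60  67  81 130 165 138 111 127 104 139
220 : 100 117 138 125 123  87  75  63  57  62  60  61  59  62  62  58  63  79  96 123 152 130 113 126 104 143
221 : 102 117 136 122 126 143 124  69  63  63  60  59  60  54  62  69  79  96 101 112 122 102 114 125 106 142
```

```bash
python3 - <<'E'
from h import *
from plant import *
np.set_printoptions(precision=4,suppress=True)
d=pickle.load(open("im0.pkl","rb"))
print(tri(d['top'],[(327.7,202.4)],d['side'],[(274.6,209.7)]),plane(d['top'],(327.7,202.4),.084),plane(d['side'],(274.6,209.7),.084))
L=np.array([.6165,-.2785,.0845]);n=np.array([-.329,.4698,.8192]);o=get_obs();Rt=down(-55,-55,35)
for k in (.1,):
  V=L+k*n;print(V,delta(o,V-.032*n,Rt))
print(o['ee_pos'],o['time_s'])
E
```

```text
[[ 0.6163 -0.2782  0.0847  0.0024]] [[ 0.6176 -0.2781  0.084 ]] [[ 0.6153 -0.2792  0.084 ]]
[ 0.5836 -0.2315  0.1664] (array([-0.    ,  0.0039,  0.06  ]), array([-0.13,  0.12,  0.14]))
[ 0.5728 -0.2158  0.1872] 19.0333
```

Lens triangulated at (0.616, -0.278, 0.085), which agrees with the stated 84 mm height. Moving in along the tool axis.

>>> drive_tool(delta_pos=[[0,0.001,0.006],[0,0.002,0.014],[0,0.003,0.024],[0,0.004,0.034],[0,0.004,0.044],[0,0.004,0.052],[0,0.004,0.057],[0,0.004,0.06],[0,0.004,0.06],[0,0.004,0.06],[0,0.004,0.06],[0,0.004,0.06]], delta_rot=[[-0.1,0.1,0.1],[-0.1,0.1,0.1],[-0.1,0.1,0.1],[-0.1,0.1,0.1],[-0.1,0.1,0.1],[-0.1,0.1,0.1],[-0.1,0.1,0.1],[-0.1,0.1,0.1],[-0.1,0.1,0.1],[-0.1,0.1,0.1],[-0.1,0.1,0.1],[-0.1,0.1,0.1]], hand=[0,0,0,0,0,0,0,0,0,0,0,0])

```text
time_s: 20.03
ee_pos: [0.5941, -0.2469, 0.1407]
ee_rot: [2.43, 0.766, 0.241]
ft_force: [0.3, -0.0, 0.6]
gripper_width: 0.011
```

```bash
cat >v.py <<'E'
from h import *
from plant import *
np.set_printoptions(precision=4,suppress=True)
o=get_obs();Rt=down(-55,-55,35);n3=np.array([-.329,.4698,.8192]);print(o['ee_pos'],o['ft_force'],o['dq'],o['gripper_width'],o['time_s'])
V=np.array([.6164,-.2783,.0845])+.1*n3
print(delta(o,V-.032*n3,Rt))
I={n:get_image(n) for n in('top','side')};pickle.dump(I,open('imf.pkl','wb'))
C=R.from_rotvec(o['ee_rot']).as_matrix();x,z=C[:,0],C[:,2]
P=o['ee_pos']-.032*z
for n in I:print(n,P,proj(I[n],[P-.003*z+s*.045*x for s in(1,-1)]).round(1).tolist())
for n,(x0,y0,x1,y1) in (('top',(275,175,340,255)),('side',(255,150,330,230)),('top',(140,200,215,270)),('side',(235,340,345,420))):
    mk=cv2.inRange(cv2.cvtColor(I[n]['color'][y0:y1,x0:x1],cv2.COLOR_RGB2HSV),(15,50,60),(35,255,255))
    c,l,s,ce=cv2.connectedComponentsWithStats(mk)
    for i in range(1,c):
        if s[i,4]>5:
            print(n,s[i]+[x0,y0,0,0,0],ce[i]+[x0,y0])
            if y1>260:print(cv2.minAreaRect((plane(I[n],np.argwhere(l==i)[:,::-1]+[x0,y0],.009)[:,:2]*1000).astype(np.float32)))
W=np.zeros((600,800,3),np.uint8)
for i,(n,c) in enumerate((('top',(280,170)),('side',(245,140)))):
    W[:400,i*400:i*400+400]=cv2.resize(cv2.cvtColor(I[n]['color'],4)[c[1]:c[1]+80,c[0]:c[0]+80],None,fx=5,fy=5,interpolation=2)
k=cv2.resize(cv2.cvtColor(I['top']['color'],4)[195:245,130:230],None,fx=4,fy=4,interpolation=2);W[400:,:400]=k
k=cv2.resize(cv2.cvtColor(I['side']['color'],4)[335:420,205:355],None,fx=2.35,fy=2.35,interpolation=2)[:200];W[400:400+k.shape[0],400:400+k.shape[1]]=k
cv2.imwrite('pics/f.png',W)
E
python3 v.py
```

```text
[ 0.5941 -0.2469  0.1407] [ 0.3472 -0.0283  0.589 ] [ 0.0006 -0.0028 -0.0011  0.0014 -0.0003  0.0003] 0.010990539782118273 20.0333
(array([ 0.0002, -0.0007,  0.0001]), array([0.02, 0.02, 0.  ]))
top [ 0.5836 -0.2318  0.1669] [[299.9, 195.1], [322.2, 227.5]]
side [ 0.5836 -0.2318  0.1669] [[264.4, 193.4], [303.6, 184.1]]
top [298 194  10  12  62] [303.0161 199.0161]
top [312 213  13  15  96] [317.8229 220.2917]
side [300 181   3   4   9] [301.2222 182.6667]
side [265 184  20  12 104] [274.5673 190.3173]
top [146 237  44  23 288] [167.3333 247.8681]
((501.90380859375, 130.2411651611328), (120.7953872680664, 16.523210525512695), 67.63778686523438)
side [273 365  47  55 658] [297.1733 393.0805]
((499.45269775390625, 125.88107299804688), (116.61930847167969, 18.71356201171875), 67.1763916015625)
```

View pics/f.png

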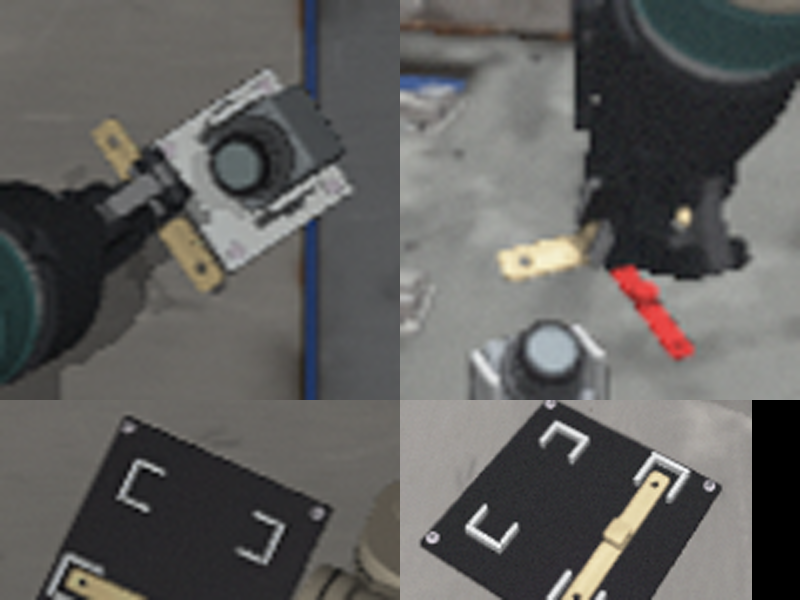

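The last picture shows the short strap held square to the camera base, with ends at top crop (105,130) and (210,275). The long strap lies inside the long compartment, and the red look-alike hasn't been touched. Everything is at rest, so I'm handing in.

```bash
python3 -c "
from plant import *
print(finish_job())"
```

```text
the job is handed in; nothing more can be done
None
```

I laid the long strap boss-up in the long compartment and let go of it. I then picked up the short strap and handed the job in at 20 s, still holding it at the view point.

**Last checks**
- **Short strap pose:** by the arm's reading, corrected as below, it is within about 1 mm and 0.1° of the target. That target rests on a triangulated lens position of (0.616, -0.278, 0.085) m, with rays about 2 mm apart, so a few millimetres of error is possible.
- **Short strap in the pictures:** the visible strap ends match the prediction to about 1–3 px in both views, and their mid-points to about 1 px in the top view. The arm was at rest, the grip was steady and no contact force showed.
- **Long strap:** it lies between the ribs, angled at 67.2–67.6° against the tray's 67.4°. The floor was felt at the expected 6 mm height. The two views differ by 2–4 mm on its centre, and the side view cuts off one end.
- **Other objects:** I never went to the camera, hex key, cap or spanner. I did not re-measure them at the end.

**What disagreed**
- **Tool height:** the reported TCP is about 32 mm beyond the real fingertips along the tool axis. I noticed this in the side picture and confirmed it by a slow descent and by the tilted pose. All later moves allowed for it.
- **Gripper width:** it reads about 11 mm on the 14 mm boss. I did not find out why, but it was the same for both straps, and both were held.
- **First short-strap grip:** it was too shallow (7.6 mm reading), so I re-gripped it deeper before lifting.

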